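# Loosen the cradle's stop, slide it up to the beaker, lock it

### The arm

A 7-joint arm with a two-finger parallel gripper is mounted at the origin on the work surface. World frame = base frame: x ahead of the robot, y to its left, z up, the work surface at z = 0. Lengths are in mm, angles in rad, forces in N, time in s.
With the tool pointing down it reaches from about 350 to 900 mm from the base axis. Payload 7.2 kg.
Tool frame: the origin (TCP) lies at the very end of the fingers, on their centre line; the grasp point (between the pads) lies 19 mm behind it; z points along the fingers, y is the line along which they close (so a half turn about z gives the same grasp; the last joint's range is limited). The gripper opens to 88 mm and grips with 3 to 60 N. Pads are 20 mm wide; open, the fingers measure 115 mm over their backs; the gripper's body (75 mm by 178 mm) begins 61 mm behind the grasp point.
Start: joints at [-1.229, 0.411, -0.013, 1.596, 0.006, 1.134, -0.082], TCP at [249.026, 573.25, 222.653] pointing down, gripper open.
Joint ranges: [-2.95, 2.95], [-0.29, 1.99], [-1.47, 1.44], [0.14, 2.54], [-1.03, 4.17], [0.13, 1.85], [-2.86, 2.86]. Speed limits (rad/s): [2.39, 2.39, 3.01, 3.01, 3.14, 3.14, 3.14].

### API

Orientations are given as a 3x3 rotation matrix whose columns are the frame's x, y, z axes.
In Python, from plant import robot gives the robot as it stands.
- The arm moves only by the shell command python3 steer.py 'ROWS'. ROWS is 1 to 8 rows, one to a line, with the numbers parted by commas; each row has 5 numbers: dx, dy, dz in mm, then a turn about the tool's z in rad, then the finger opening in mm; each row is the pose to reach, as a shift and turn from the pose commanded when the command began, along the tool's axes at that moment; what a row does not reach only later rows make up. A row lasts 1/12 s, in which the tool goes at most 41.7 mm and 0.125 rad, less where a joint would pass 70% of its speed; a pose out of reach is approached as far as the arm can. The fingers move at their own pace and stop on an object; the grip force is fixed at half the most. Time passes only in rows, so rows that do not move let the fingers close. It prints the time, the measured TCP pose, the force, the opening and the grip force at its end. Input that does not fit is refused with a message, and nothing moves.
- robot.sense(): the state, without advancing time (a new reading comes with each control period).
- robot.snapshot(name): name is "scene" or "top" or "wrist"; returns a dict with "pixels" (480x640x3 uint8, blue, green, red), "fx", "fy", "cx", "cy" (pixels), "dist_coeffs" ([k1, k2, p1, p2, k3] as OpenCV has them; the pictures are not rectified), "extrinsics" (4x4, takes a point from world to camera coordinates); the wrist camera has in their place "hand_eye" (4x4, takes a point from camera to tool coordinates, whose origin is the TCP and whose axes are the flange's). Camera axes: x right, y up, looking along -z (the intrinsics and any distortion apply to the point x, -y, -z); pixel columns grow to the right and rows downward; lengths in mm; the calibration is good to about 2 mm. A picture is of the moment at which its call begins: read the wrist's pose just before it. There is no depth.
- robot.sign_off(): hands the job in; it is judged then, once.
The state is a dict: "time": time; "joint_pos": joint angles; "qd": joint speeds; "effort": joint torques, N m; "tcp_pos": TCP position; "ee_rot": TCP orientation; "contact_force": force on the tool from outside, world axes, zero at the start; "torque": the same for the moment, N m; "gripper_width": finger opening in mm; "grip_force": force on a finger pad.
Only numpy, scipy, OpenCV 4.12 (cv2) and the standard library are available. Lean on these libraries where they do the work, as an engineer would, in place of code of your own. Each camera call takes 0.05 s, during which the arm holds its last target. There are 200 camera calls.

### The job

On the sanding cradle, loosen the clamp lever of the stop collar, slide the stop along its shaft so that its padded disc gently pushes the beaker home until it is snug between the disc and the fixed head pad, then turn the lever back to fully tight. Do not shove the stop before the lever is loosened, do not squeeze or touch the beaker with the gripper, and leave the other pots and tools where they are.

Things in the scene. Friction and masses are not known exactly. Their poses are not given: they have to be found in the camera images.
- cradle: Fixed sanding cradle: plywood board 270 (x) by 400 (y) by 18 mm with two dark rails, a wooden head block at the -y end (the robot's right; y -192 to -166 mm, 75 wide, top z 110) and a steel shaft along y. Origin on the table; the board spans x -125..145, y -200..200 mm. The beaker's axis lies along y at x 45, z 72.5 mm. Yaw -0.5 to 0.15 rad.
- shaft_mid (a point): Middle of the steel guide shaft (16 mm diameter, along the cradle's y), at x -55, y 14, z 60 mm of the cradle. Two aluminium blocks, 34 (x) by 24 (y) mm, tops at z 76 mm, hold its ends at y -125 and +150 mm of the cradle.
- head_face (a point): Centre of the face of the black rubber head pad (60 mm diameter), at x 45, y -160, z 72.5 mm of the cradle, axes as the cradle's; the face looks to the cradle's +y. The beaker is home when its rim lies flat on this face.
- stop: Stop: aluminium collar (44 mm diameter, 36 mm long) on the shaft with an arm to +x (22 mm high, 10 thick) carrying an upright disc, 56 mm diameter. Origin: collar centre on the shaft axis, axes as the cradle's; disc centre 100 mm to +x, 12.5 mm up; disc top z 100 mm. Lever loose: slides along y with about 4 N drag and stays where left. Lever tight: holds against 40 N or more.
- stop_face (a point): Centre of the black rubber pad face (52 mm diameter) on the stop's disc; it looks to the cradle's -y, to the beaker's foot. Axes as the cradle's. Travel: y +90 to -65 mm of the cradle; it starts at +20 to +70 mm.
- stop_back (a point): Centre of the bare aluminium back of the stop's disc, 14 mm to the cradle's +y from the pad face: a place to push it towards the head. Clear space behind it.
- clamp (a joint): Angle of the clamp lever (the set screw's handle), rad: 0 fully tight (end stop), growing counter-clockwise seen from above to 1.4, the loose end stop. The collar is held below about 0.4, free above 0.5. Starts at 0 to 0.08. The lever points (50 degrees + angle) counter-clockwise from the cradle's +x. Stays where left; pushing its end takes 2 to 3 N.
- clamp_axis (a point): Point on the lever's vertical hinge line above the collar's centre, 44 mm above the shaft axis. Axes turn with the lever.
- clamp_tip (a point): Top centre of the upright red knob at the lever's end: 16 mm diameter, 30 mm tall, top 127 mm above the table (2 mm more when loose), 68 mm from the hinge line. Push it sideways or pinch it. A steel bar 10 mm thick, 104 mm above the table, joins it to the hub (22 mm diameter).
- beaker: Pale pottery beaker with a white band, 80 mm diameter, 110 mm long, about 0.3 kg, lying on the rails, mouth to the head pad (cradle -y), foot to the stop. Origin: its centre; its y runs along its axis to the foot. Starts 15 to 40 mm short of the head pad; slides along the rails with 2 to 5 N. Fragile: over 40 N from the stop breaks it.
- beaker_rim (a point): Centre of the beaker's open mouth, in the plane of the rim.
- beaker_foot (a point): Centre of the beaker's flat foot face.
- sand_block: Bystander: cork sanding block 42 by 90 by 26 mm, on the cradle's board along its far (+x) edge. Origin under its centre.
- cup_a: Bystander: brown cup, 84 mm diameter, 100 mm tall. Origin under its centre.
- cup_b: Bystander: black cup, 90 mm diameter, 90 mm tall. Origin under its centre.
- bowl: Bystander: white bowl, 130 mm diameter, 55 mm tall. Origin under its centre.
- glaze_jar: Bystander: jar 72 mm diameter, 100 mm tall. Origin under its centre.
- brush: Bystander: brush, about 200 mm long, lying crosswise on the table to the robot's right.
- rib: Bystander: wooden spatula, about 290 mm long, lying crosswise on the table to the robot's left.

How it is judged:
By the outcome, as a careful person would: the job done as asked, in the order asked, and still so for the second after the job is handed in, with the robot touching nothing.
It also fails if it takes over 64 s, if anything falls off the work surface, if the arm or the gripper's body presses on something with over 40 N, if the wrist force passes 120 N, or if a joint passes its speed limit or range.

## Working session

There is one attempt and no reset: what is moved stays moved. The work goes in short steps, Python scripts to look and compute and a shell command to move; the robot and the scene stay as the last step left them, time stands still between calls to the robot, and variables do not carry over. Pictures are saved under pics/ and viewed, at most 10 in all, crops included, and the job is handed in when it is done.

```bash
ls; mkdir -p pics
python3 - <<'E'
from plant import robot
import cv2,numpy as np
s=robot.sense();print(s['time'],s['tcp_pos'],np.round(s['ee_rot'],3),s['gripper_width'])
for n in('scene','top'):
    d=robot.snapshot(n);cv2.imwrite(f'pics/{n}0.png',d['pixels'])
    print(n,d['fx'],d['cx'],d['cy'],d['dist_coeffs'],np.round(d['extrinsics'],3).tolist())
E
```

```text
pics
plant.py
steer.py
0.0 [248.85938726 572.78080231 221.83532856] [[-0.917  0.398 -0.001]
 [ 0.398  0.917 -0.001]
 [-0.    -0.002 -1.   ]] 87.5662448972026
scene 590.4441366496061 324.01515702598624 244.93088940196998 [-0.08175444  0.          0.          0.          0.        ] [[0.739, 0.673, -0.017, -383.515], [-0.405, 0.465, 0.788, 138.853], [0.538, -0.575, 0.616, -1697.945], [0.0, 0.0, 0.0, 1.0]]
top 511.60767368420863 321.43002171876697 240.59223254647998 [0.02272832 0.         0.         0.         0.        ] [[-0.001, -1.0, 0.002, -18.624], [0.997, -0.001, 0.072, -511.931], [-0.072, 0.002, 0.997, -1410.047], [0.0, 0.0, 0.0, 1.0]]
```

View pics/top0.png

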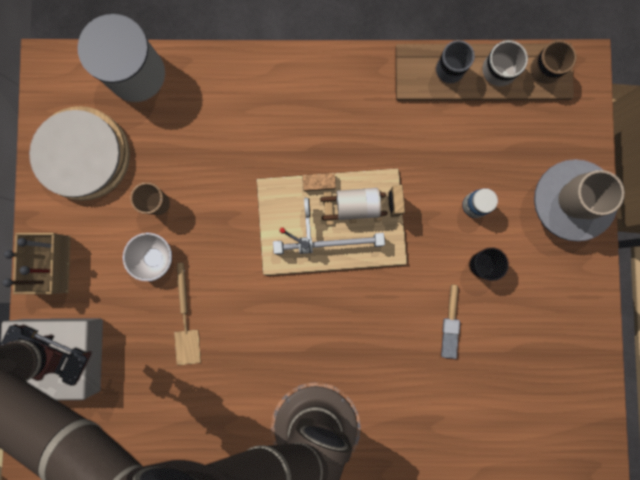

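View pics/scene0.png

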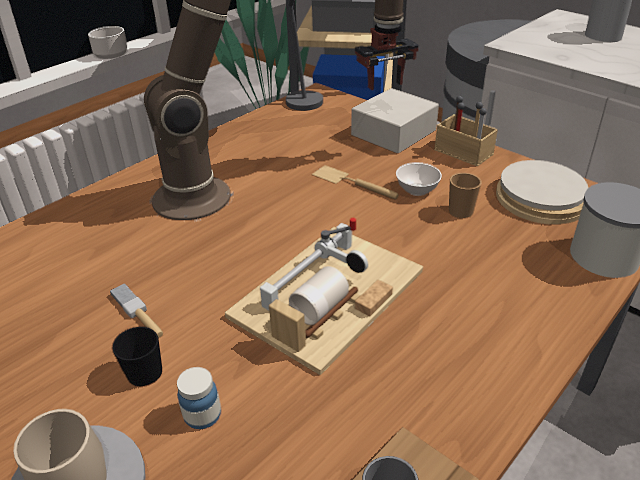

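The top view shows the board with corners at about (258,178), (402,170), (407,265) and (264,274). The red knob is at (283,230), the shaft runs from (278,247) to (380,240), the disc is near (308,210) and the beaker spans x 335–383. The head block is on the right. The scene view agrees.

```bash
cat > h.py <<'E'
import cv2,numpy as np
from plant import robot
def snap(n):
    s=robot.sense(); d=robot.snapshot(n)
    if n=='wrist':
        T=np.eye(4);T[:3,:3]=s['ee_rot'];T[:3,3]=s['tcp_pos'];W=T@np.array(d['hand_eye'])
    else: W=np.linalg.inv(d['extrinsics'])
    d['W']=W;d['K']=np.array([[d['fx'],0,d['cx']],[0,d['fy'],d['cy']],[0,0,1]]);return d
def plane(d,uv,z):
    p=cv2.undistortPoints(np.array(uv,float).reshape(-1,1,2),d['K'],np.array(d['dist_coeffs'],float)).reshape(-1,2)
    r=np.c_[p[:,0],-p[:,1],-np.ones(len(p))]@d['W'][:3,:3].T;o=d['W'][:3,3]
    return o+r*((z-o[2])/r[:,2])[:,None]
def proj(d,P):
    q=np.c_[P,np.ones(len(P))]@np.linalg.inv(d['W']).T[:,:3]
    return cv2.projectPoints(q*[1,-1,-1],np.zeros(3),np.zeros(3),d['K'],np.array(d['dist_coeffs'],float))[0].reshape(-1,2)
def red(d,lo=90):
    h=cv2.cvtColor(d['pixels'],cv2.COLOR_BGR2HSV)
    m=(((h[...,0]<6)|(h[...,0]>174))&(h[...,1]>150)&(h[...,2]>lo)).astype(np.uint8)
    n,_,st,c=cv2.connectedComponentsWithStats(m)
    return [(st[i].tolist(),c[i].round(1).tolist()) for i in range(1,n) if st[i,4]>8]
def cradle(o,yaw,p):  # cradle->world
    c,s=np.cos(yaw),np.sin(yaw);return np.asarray(p,float)@np.array([[c,s,0],[-s,c,0],[0,0,1]])+[*o,0]
E
python3 - <<'E'
from h import *
d=snap('top')
im=d['pixels'];h=cv2.cvtColor(im,cv2.COLOR_BGR2HSV)
c=plane(d,[(258,178),(402,170),(407,265),(264,274)],18);print(c.round(0))
print([np.linalg.norm(c[i]-c[i-1]).round() for i in range(4)],c.mean(0))
print(red(d)); 
for n in('top','scene'):
    d=snap(n)
    for st,cc in red(d): print(n,st,cc,plane(d,[cc],120).round(0))
print(np.array(snap('wrist')['hand_eye']).round(3).tolist())
E
```

```text
[[ 689.  159.   18.]
 [ 711. -247.   18.]
 [ 444. -257.   18.]
 [ 419.  140.   18.]]
[np.float64(270.0), np.float64(406.0), np.float64(268.0), np.float64(398.0)] [565.64830173 -51.0381642   18.        ]
[([280, 228, 5, 5, 15], [282.2, 230.2])]
top [280, 228, 5, 5, 15] [282.2, 230.2] [[532.  83. 120.]]
scene [350, 218, 6, 12, 51] [353.0, 222.9] [[541.  80. 120.]]
[[0.001, 0.967, 0.256, 68.692], [1.0, -0.001, -0.002, -0.015], [-0.001, 0.256, -0.967, -162.737], [0.0, 0.0, 0.0, 1.0]]
```

```bash
cat >> h.py <<'E'
def go(P,a=None):  # tool-axes shift (and turn to tool-x heading a) from the present pose to world P
    s=robot.sense();R=np.array(s['ee_rot']);b=np.arctan2(R[1,0],R[0,0])
    print('t',round(s['time'],2),'tcp',np.round(s['tcp_pos'],1),'a',round(b,3),'shift',(R.T@(np.array(P)-s['tcp_pos'])).round(1),'turn',None if a is None else round(b-a,3))
E
python3 steer.py '-509,-404,-80,1.1,30
-509,-404,-80,1.1,30
-509,-404,-80,1.1,30
-509,-404,-80,1.1,30
-509,-404,-80,1.1,30
-509,-404,-80,1.1,30
-509,-404,-80,1.1,30
-509,-404,-80,1.1,30'
python3 -c "
from h import *
go([555,0,300],1.629)"
```

```text
time: 0.97
tcp_pos: [405.3, 279.5, 263.9]
ee_rot: [[-0.154, 0.988, 0.0], [0.988, 0.154, 0.001], [0.001, 0.0, -1.0]]
contact_force: [0.8, 0.0, -0.2]
gripper_width: 38.3
grip_force: 0.0
t 0.97 tcp [405.3 279.5 263.9] a 1.726 shift [-299.2  104.8  -36.3] turn 0.097
```

```bash
python3 steer.py '-299,105,-36,0.1,30
-299,105,-36,0.1,30
-299,105,-36,0.1,30
-299,105,-36,0.1,30
-299,105,-36,0.1,30
-299,105,-36,0.1,30
-299,105,-36,0.1,30
-299,105,-36,0.1,30'
python3 - <<'E'
from h import *
d=snap('wrist');cv2.imwrite('pics/w1.png',d['pixels']);print(d['fx'],d['dist_coeffs'])
for st,c in red(d): print(st,c,plane(d,[c],125).round(1))
o=(555.6,-51.6);yaw=.058
P=[(-125,-200,18),(145,-200,18),(145,200,18),(-125,200,18),(-55,150,76),(-55,-125,76),(45,-160,72.5)]
print(proj(d,cradle(o,yaw,P)).round(0).tolist())
E
```

```text
time: 1.63
tcp_pos: [557.5, -1.2, 300.2]
ee_rot: [[-0.058, 0.998, 0.002], [0.998, 0.058, -0.001], [-0.001, 0.002, -1.0]]
contact_force: [0.7, -1.2, -0.2]
gripper_width: 29.8
grip_force: 0.0
394.5419072106148 [-0.04899105  0.          0.          0.          0.        ]
[297, 108, 16, 18, 195] [304.0, 115.7] [[536.5  82.1 125. ]]
[[225.0, 387.0], [431.0, 387.0], [457.0, 57.0], [201.0, 57.0], [260.0, 101.0], [270.0, 362.0], [359.0, 387.0]]
```

View pics/w1.png

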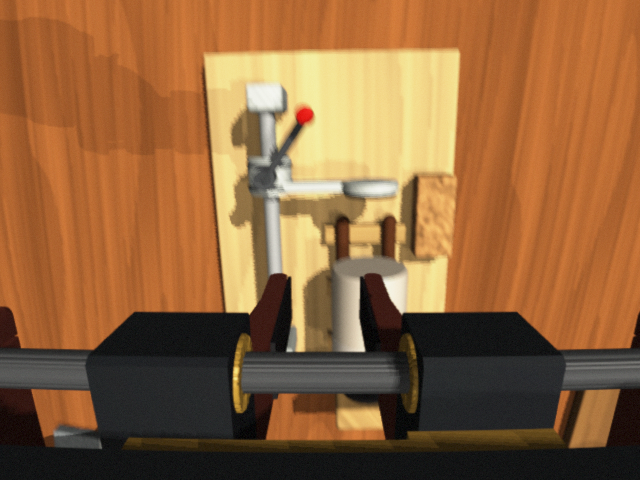

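The wrist view shows the knob at (304,116) and the hub near (265,175). The disc spans u 344–397 at v about 188, and the beaker foot's top edge is near (369,262). The far board corners are (205,54) and (459,50), and the shaft block top is near (266,97).

Run:
```python
from h import *
d=snap('wrist')
c=plane(d,[(205,54),(459,50)],18);print(c.round(1),np.linalg.norm(c[1]-c[0]))
v=c[1]-c[0];yaw=np.arctan2(v[1],v[0]);print('yaw',yaw)
o=c.mean(0)-cradle((0,0),yaw,[10,200,0]);o=o[:2];print('o',o)
w=lambda uv,z:print(uv,z,((plane(d,[uv],z)-[*o,0])@cradle((0,0),yaw,np.eye(3)).T).round(1))
w((304,115),126);w((266,97),76);w((265,174),112);w((344,187),72.5);w((397,187),72.5);w((370,179),100);w((370,197),100);w((369,262),112)
cv2.imwrite('pics/w1c.png',cv2.resize(d['pixels'][40:280,190:470],None,fx=2.5,fy=2.5,interpolation=cv2.INTER_CUBIC))
```

```text
[[426.4 139.3  18. ]
 [693.1 158.2  18. ]] 267.35787663693577
yaw 0.07109884656615113
o [564.00027801 -51.45783714]
(304, 115) 126 [[-16.1 130.9 126. ]]
(266, 97) 76 [[-53.5 150.   76. ]]
(265, 174) 112 [[-52.7  82.1 112. ]]
(344, 187) 72.5 [[19.  64.1 72.5]]
(397, 187) 72.5 [[71.7 63.3 72.5]]
(370, 179) 100 [[ 41.6  74.7 100. ]]
(370, 197) 100 [[ 41.8  58.1 100. ]]
(369, 262) 112 [[ 40.3  -1.4 112. ]]
```

View pics/w1c.png

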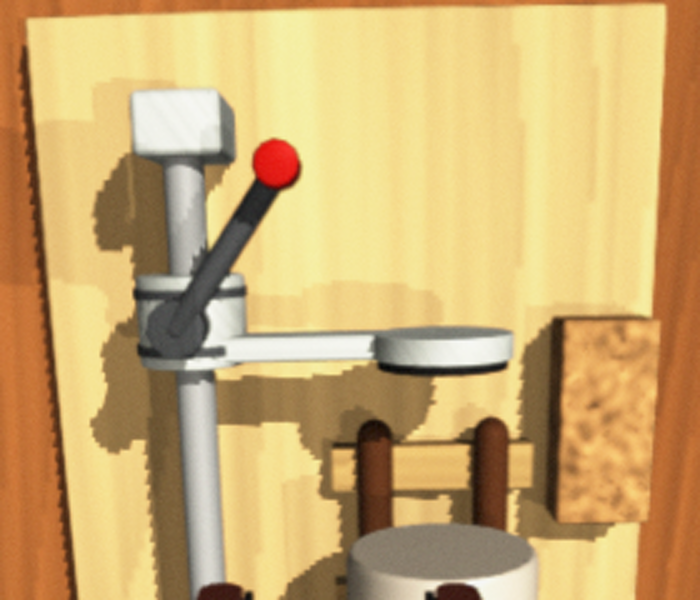

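The crop (scale 2.5, origin (190,40)) gives the knob at (301,106), the hub at (261,171) and the board corners at (201,47) and (456,42). The arm was still settling in the first frame, so I'll recompute from these pixels.

Run:
```python
from h import *
d=snap('wrist');k=[c for st,c in red(d)][0];print(k)
c=plane(d,[(201.2,46.8),(456,42)],18);print(c.round(1),np.linalg.norm(c[1]-c[0]))
v=c[1]-c[0];yaw=np.arctan2(v[1],v[0]);print('yaw',yaw)
o=c.mean(0)-cradle((0,0),yaw,[10,200,0]);o=o[:2];print('o',o)
w=lambda uv,z:print(uv,z,((plane(d,[uv],z)-[*o,0])@cradle((0,0),yaw,np.eye(3)).T).round(1))
w(k,126);w((260.8,88.4),76);w((260.8,170.8),112);w((340,180),72.5);w((395,180),72.5);w((367,171),100);w((367,189),100);w((367.2,249.6),112)
kw=plane(d,[k],126)[0];print('knob',kw);go([kw[0],kw[1],200],yaw+1.571)
```

```text
[301.5, 108.9]
[[420.9 149.5  18. ]
 [687.1 169.   18. ]] 266.9274396165991
yaw 0.07343234871407582
o [558.74184867 -40.93821005]
[301.5, 108.9] 126 [[-14.4 128.2 126. ]]
(260.8, 88.4) 76 [[-54.3 150.4  76. ]]
(260.8, 170.8) 112 [[-52.7  77.5 112. ]]
(340, 180) 72.5 [[18.5 63.6 72.5]]
(395, 180) 72.5 [[72.8 62.7 72.5]]
(367, 171) 100 [[ 42.1  74.5 100. ]]
(367, 189) 100 [[ 42.2  58.  100. ]]
(367.2, 249.6) 112 [[ 41.6   3.3 112. ]]
knob [534.98737581  85.88819965 126.        ]
t 1.78 tcp [556.8   0.6 299.4] a 1.627 shift [ 86.5 -17.   99.3] turn -0.017
```

```bash
python3 steer.py '40,-8,40,0,34
80,-16,80,0,34
86,-17,105,-0.017,34
86,-17,105,-0.017,34
86,-17,105,-0.017,34
86,-17,105,-0.017,34
86,-17,105,-0.017,34'
python3 - <<'E'
from h import *
for i in range(2):
    d=snap('wrist');r=red(d);print(r)
    kw=plane(d,[max(r,key=lambda q:q[0][4])[1]],126)[0];print('knob',kw);go([kw[0],kw[1],113])
cv2.imwrite('pics/w2.png',d['pixels'])
E
```

```text
time: 2.37
tcp_pos: [535.4, 86.9, 196.1]
ee_rot: [[-0.077, 0.997, 0.003], [0.997, 0.077, 0.0], [-0.0, 0.003, -1.0]]
contact_force: [0.6, -0.3, -0.1]
gripper_width: 34.0
grip_force: 0.0
[([311, 232, 24, 32, 558], [323.3, 249.5])]
knob [535.38308012  87.77987155 126.        ]
t 2.42 tcp [535.6  86.7 196.3] a 1.647 shift [ 1.1 -0.3 83.3] turn None
[([311, 232, 24, 32, 556], [323.1, 249.1])]
knob [535.47510717  87.82321822 126.        ]
t 2.47 tcp [535.5  86.7 196.2] a 1.647 shift [ 1.1 -0.2 83.2] turn None
```

View pics/w2.png

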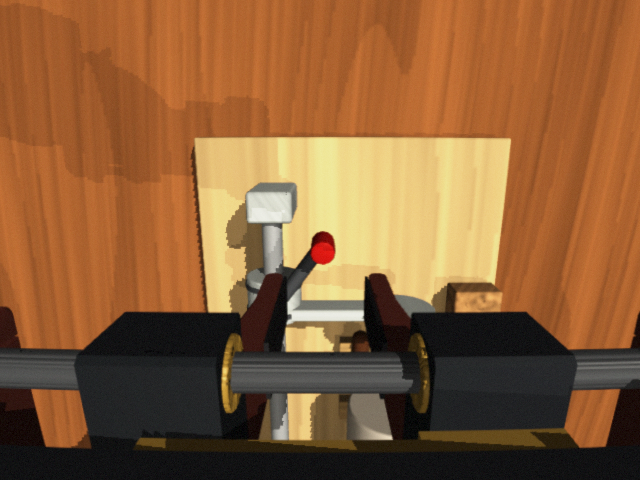

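The knob's top circle is centred at about (323,253), between the fingertips at u 270–285 and about 370. The board's far corners are at (195,139) and (509,139).

```bash
python3 - <<'E'
from h import *
d=snap('wrist')
c=plane(d,[(195,139),(509,139)],18);v=c[1]-c[0];print(c.round(1),np.linalg.norm(v));yaw=np.arctan2(v[1],v[0])
o=(c.mean(0)-cradle((0,0),yaw,[10,200,0]))[:2];print('yaw',yaw,'o',o,'shaft block',plane(d,[(271,208)],76),cradle(o,yaw,[-55,150,76]))
E
python3 steer.py '-1,0,30,0,34
-1,0,60,0,34
-1,0,83,0,34
-1,0,83,0,34
-1,0,83,0,34'
```

```text
[[422.4 144.6  18. ]
 [687.8 165.6  18. ]] 266.22208393584003
yaw 0.07917280916580025 o [560.94092345 -45.06653049] shaft block [[496.234421   101.45937869  76.        ]] [494.24969437 100.11363333  76.        ]
time: 2.93
tcp_pos: [534.2, 86.1, 111.6]
ee_rot: [[-0.077, 0.997, -0.001], [0.997, 0.077, -0.001], [-0.001, -0.001, -1.0]]
contact_force: [-0.3, 0.8, 0.4]
gripper_width: 33.5
grip_force: 0.0
```

```bash
python3 steer.py '6,-14,-2,0,34
12,-28,-2,0,34
14,-37,-2,0,34
15,-46,-2,0,34
15,-55,-2,0,34
14,-64,-2,0,34
12,-72,-2,0,34
9,-80,-2,0,34'
python3 steer.py '-3,-6,0,0,34
-3,-6,0,0,34
-3,-6,0,0,34'
python3 - <<'E'
from h import *
d=snap('wrist');print(red(d));cv2.imwrite('pics/w3.png',d['pixels']);
E
```

```text
time: 3.6
tcp_pos: [453.2, 89.1, 113.6]
ee_rot: [[-0.078, 0.997, 0.0], [0.997, 0.078, 0.0], [0.0, 0.0, -1.0]]
contact_force: [2.4, 0.6, 0.8]
gripper_width: 34.2
grip_force: 1.1
time: 3.85
tcp_pos: [447.2, 85.5, 113.2]
ee_rot: [[-0.077, 0.997, -0.001], [0.997, 0.077, -0.0], [-0.0, -0.001, -1.0]]
contact_force: [-0.5, -0.3, 0.2]
gripper_width: 33.6
grip_force: 0.0
[([328, 284, 34, 56, 1008], [343.6, 317.9])]
```

View pics/w3.png

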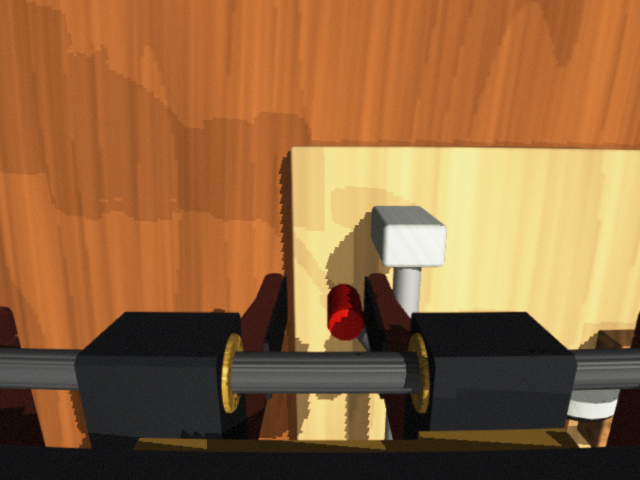

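The lever is loose: the knob top is at about (346,325), inside the cage, at roughly 1.3 rad. Next I'll lift, close the fingers and go behind the disc.

```bash
python3 steer.py '0,-2,-35,0,34
0,-2,-70,0,10
-8,40,-90,0,0
-16,80,-90,0,0
-24,120,-90,0,0
-26,146,-90,0,0
-26,146,-90,0,0
-26,146,-90,0,0'
python3 steer.py '0,0,0,0,0
0,0,0,0,0'
python3 - <<'E'
from h import *
d=snap('wrist');print(red(d));cv2.imwrite('pics/w4.png',d['pixels']);go([595,70,200])
E
```

```text
time: 4.57
tcp_pos: [596.0, 70.9, 201.8]
ee_rot: [[-0.077, 0.997, -0.003], [0.997, 0.077, -0.002], [-0.002, -0.003, -1.0]]
contact_force: [-0.5, -0.3, 0.3]
gripper_width: 0.7
grip_force: 0.0
time: 4.73
tcp_pos: [594.3, 71.6, 203.0]
ee_rot: [[-0.078, 0.997, -0.002], [0.997, 0.078, 0.0], [0.0, -0.002, -1.0]]
contact_force: [0.2, 0.3, 0.2]
gripper_width: 0.4
grip_force: 0.0
[([92, 203, 42, 30, 745], [110.2, 216.6])]
t 4.78 tcp [594.5  71.7 203.3] a 1.649 shift [-1.8  0.4  3.3] turn None
```

View pics/w4.png

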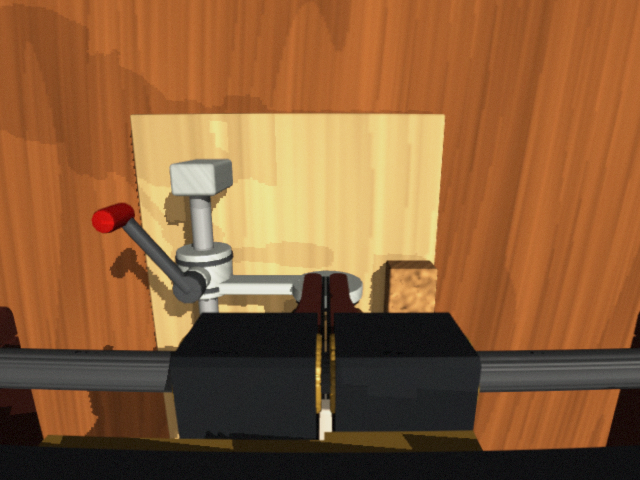

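The disc's upper back edge is at about (329,272) and spans u 295–363. The hub is at (191,285), the knob top at (103,220), the board corners at (132,115) and (445,114).

Run:
```python
from h import *
d=snap('wrist')
c=plane(d,[(132,115),(445,114)],18);v=c[1]-c[0];yaw=np.arctan2(v[1],v[0])
o=(c.mean(0)-cradle((0,0),yaw,[10,200,0]))[:2];print('yaw',yaw,'o',o)
for uv,z in [((329,272),100),((295,290),72.5),((363,290),72.5),((191,285),114),((103,220),128)]:
    p=plane(d,[uv],z);print(uv,p.round(1),((p-[*o,0])@cradle((0,0),yaw,np.eye(3)).T).round(1))
```

```text
yaw 0.07978878326916694 o [562.6744433  -44.13195403]
(329, 272) [[600.2  46.6 100. ]] [[ 44.6  87.4 100. ]]
(295, 290) [[575.4  19.5  72.5]] [[17.8 62.4 72.5]]
(363, 290) [[629.5  23.9  72.5]] [[72.1 62.4 72.5]]
(191, 285) [[506.   34.4 114. ]] [[-50.2  82.8 114. ]]
(103, 220) [[455.2  79.2 128. ]] [[-97.3 131.5 128. ]]
```

```bash
python3 steer.py '5,2,30,0,0
5,2,65,0,0
5,2,100,0,0
5,2,123,0,0
5,2,123,0,0'
python3 steer.py '-5,0,0,0,0
-10,0,0,0,0
-14,0,0,0,0
-17,0,0,0,0
-20,0,0,0,0
-22,0,0,0,0'
```

```text
time: 5.25
tcp_pos: [593.4, 77.0, 76.2]
ee_rot: [[-0.079, 0.997, -0.007], [0.997, 0.079, -0.001], [-0.001, -0.007, -1.0]]
contact_force: [-0.5, 0.4, 0.4]
gripper_width: 0.4
grip_force: 0.0
time: 5.75
tcp_pos: [599.4, 54.2, 81.3]
ee_rot: [[-0.077, 0.997, 0.001], [0.997, 0.077, 0.0], [0.0, 0.002, -1.0]]
contact_force: [0.2, 0.1, 0.9]
gripper_width: 0.5
grip_force: 0.0
```

```bash
python3 steer.py '-3,0,0,0,0
-6,0,0,0,0
-9,0,0,0,0
-12,0,0,0,0
-16,0,0,0,0
-20,0,0,0,0
-24,0,0,0,0
-28,0,0,0,0' | grep -E 'time|tcp|force'
python3 steer.py '-4,0,0,0,0
-8,0,0,0,0
-12,0,0,0,0
-16,0,0,0,0
-20,0,0,0,0
-24,0,0,0,0
-28,0,0,0,0
-32,0,0,0,0'| grep -E 'time|tcp|force'
```

```text
time: 6.42
tcp_pos: [601.0, 27.5, 80.3]
contact_force: [-0.5, 4.8, 0.2]
grip_force: 2.2
time: 7.08
tcp_pos: [603.5, -5.4, 80.3]
contact_force: [-0.9, 4.0, -0.4]
grip_force: 2.1
```

```bash
for i in 1 ; do python3 steer.py '-2,0,0,0,0
-4,0,0,0,0
-6,0,0,0,0
-8,0,0,0,0
-10,0,0,0,0
-12,0,0,0,0
-14,0,0,0,0
-16,0,0,0,0'| grep -E 'time|tcp|contact';done
python3 steer.py '-2,0,0,0,0
-4,0,0,0,0
-6,0,0,0,0
-8,0,0,0,0
-10,0,0,0,0
-12,0,0,0,0'| grep -E 'time|tcp|contact'
```

```text
time: 7.75
tcp_pos: [604.7, -21.1, 80.3]
contact_force: [-2.1, 4.0, -1.1]
time: 8.25
tcp_pos: [605.6, -33.1, 80.3]
contact_force: [-2.4, 3.4, -1.1]
```

```bash
python3 steer.py '-1,0,0,0,0
-2,0,0,0,0
-3,0,0,0,0
-4,0,0,0,0
-5,0,0,0,0
-6,0,0,0,0'| grep -E 'time|tcp|contact'
python3 steer.py '-1,0,0,0,0
-2,0,0,0,0
-3,0,0,0,0
-4,0,0,0,0
-5,0,0,0,0
-6,0,0,0,0'| grep -E 'time|tcp|contact'
python3 - <<'E'
from h import *
d=snap('scene');cv2.imwrite('pics/s5.png',cv2.resize(d['pixels'][200:380,210:440],None,fx=3,fy=3,interpolation=cv2.INTER_CUBIC))
E
```

```text
time: 8.75
tcp_pos: [605.9, -37.3, 80.3]
contact_force: [-3.7, 8.2, 1.7]
time: 9.25
tcp_pos: [606.4, -43.2, 80.3]
contact_force: [-3.5, 7.8, 1.8]
```

View pics/s5.png

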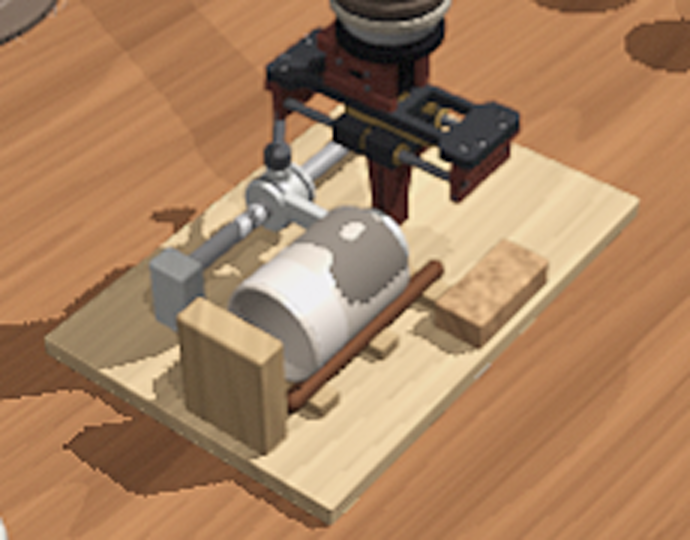

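The disc is touching the beaker's foot, and a gap to the head pad remains (mouth near crop (270,330), block at (230,370)). I'll continue gently.

```bash
python3 steer.py '-1,0,0,0,0
-2,0,0,0,0
-3,0,0,0,0
-4,0,0,0,0
-5,0,0,0,0
-6,0,0,0,0
-7,0,0,0,0
-8,0,0,0,0'| grep -E 'time|tcp|contact'
python3 steer.py '-1,0,0,0,0
-2,0,0,0,0
-3,0,0,0,0
-4,0,0,0,0'| grep -E 'time|tcp|contact'
```

```text
time: 9.97
tcp_pos: [607.0, -51.2, 80.3]
contact_force: [-2.8, 8.2, 1.0]
time: 10.3
tcp_pos: [607.3, -55.2, 80.3]
contact_force: [-2.7, 7.9, 1.0]
```

```bash
python3 steer.py '-1,0,0,0,0
-2,0,0,0,0
-3,0,0,0,0'| grep -E 'time|tcp|contact'
```

```text
time: 10.55
tcp_pos: [607.5, -58.2, 80.3]
contact_force: [-4.0, 8.0, 1.5]
```

```bash
python3 steer.py '-0.7,0,0,0,0
-1.4,0,0,0,0
-2,0,0,0,0'| grep -E 'time|tcp|contact'
```

```text
time: 10.8
tcp_pos: [607.7, -60.2, 80.3]
contact_force: [-3.7, 8.0, 1.2]
```

```bash
python3 steer.py '-0.7,0,0,0,0
-1.4,0,0,0,0
-2,0,0,0,0'| grep -E 'time|tcp|contact'
```

```text
time: 11.05
tcp_pos: [607.8, -62.2, 80.3]
contact_force: [-2.3, 7.6, 1.3]
```

```bash
python3 steer.py '-0.5,0,0,0,0
-1,0,0,0,0
-1.5,0,0,0,0'| grep -E 'time|tcp|contact'
```

```text
time: 11.3
tcp_pos: [607.9, -63.7, 80.3]
contact_force: [-3.1, 8.7, -0.0]
```

```bash
python3 steer.py '-0.5,0,0,0,0
-1,0,0,0,0'| grep -E 'time|tcp|contact'
```

```text
time: 11.47
tcp_pos: [608.0, -64.7, 80.3]
contact_force: [-4.2, 7.1, 1.0]
```

Run:
```python
from h import *
d=snap('top');cv2.imwrite('pics/t6.png',cv2.resize(d['pixels'][150:290,240:420],None,fx=4,fy=4,interpolation=cv2.INTER_CUBIC))
```

```text
(no output)
```

View pics/t6.png

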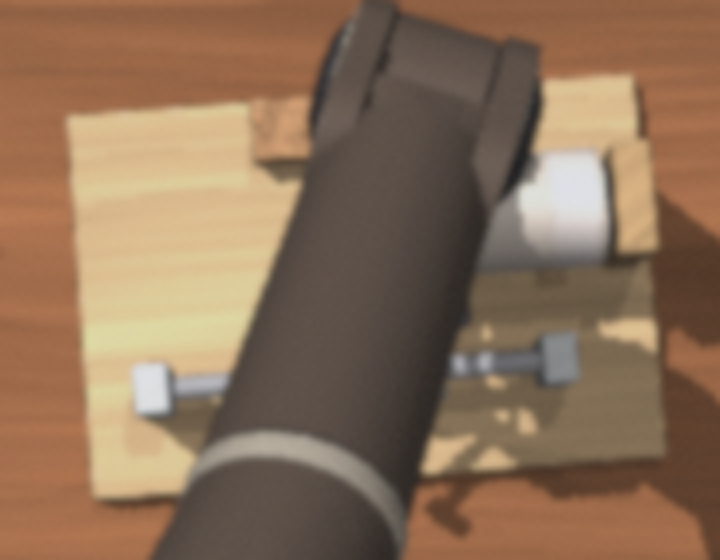

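The rim, at crop x of about 607, is almost at the head block at 611, with only the 6 mm dark pad between them. A few more small pushes should seat it.

```bash
python3 steer.py '-0.5,0,0,0,0
-1,0,0,0,0'| grep -E 'time|tcp|contact'
```

```text
time: 11.68
tcp_pos: [608.0, -65.0, 80.3]
contact_force: [-3.7, 10.5, 3.0]
```

```bash
python3 steer.py '-0.5,0,0,0,0
-1,0,0,0,0'| grep -E 'time|tcp|contact'
```

```text
time: 11.85
tcp_pos: [608.0, -65.0, 80.3]
contact_force: [-4.3, 12.6, 3.4]
```

```bash
python3 steer.py '-0.5,0,0,0,0
-1,0,0,0,0'| grep -E 'time|tcp|contact'
```

```text
time: 12.02
tcp_pos: [608.0, -65.0, 80.3]
contact_force: [-5.3, 14.8, 4.9]
```

It stalled at y = -65.0 with the force rising to 15 N, so the beaker is home. Next I'll back off, lift and go over the knob.

```bash
python3 steer.py '4,0,0,0,0
12,0,0,0,0
25,0,0,0,0
35,0,-5,0,0
38,0,-45,0,0
38,0,-85,0,10
38,0,-120,0,34
38,0,-120,0,34'| grep -E 'time|tcp|contact'
python3 steer.py '3,-35,0,0,34
6,-70,0,0,34
10,-105,0,0,34
13,-143,0,0,34
13,-143,0,0,34
13,-143,0,0,34
13,-143,0,0,34'| grep -E 'time|tcp|contact'
python3 - <<'E'
from h import *
snap('wrist');d=snap('wrist');r=red(d);print(r);k=max(r,key=lambda q:q[0][4])[1]
print(plane(d,[k],128));go([plane(d,[k],128)[0][0],plane(d,[k],128)[0][1],115]);cv2.imwrite('pics/w7.png',d['pixels'])
E
```

```text
time: 12.68
tcp_pos: [609.4, -31.5, 208.1]
contact_force: [1.0, -0.8, 0.3]
time: 13.27
tcp_pos: [463.2, -29.1, 201.1]
contact_force: [-0.9, 1.1, -0.7]
[([312, 226, 24, 31, 565], [323.8, 242.2])]
[[463.52267926 -24.45431902 128.        ]]
t 13.37 tcp [463.5 -29.3 200.7] a 1.649 shift [ 4.9  0.3 85.7] turn None
```

View pics/w7.png

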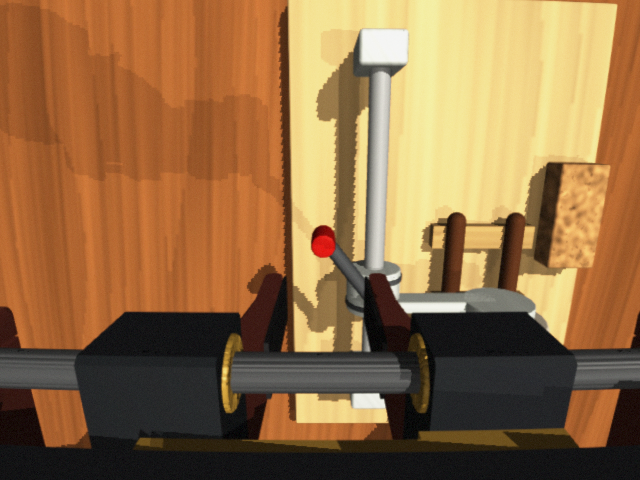

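The knob top is centred at about (323,245) between the fingers. Descend, then swing it clockwise, turning the cage along with it.

```bash
python3 steer.py '3.5,0,30,0,34
3.5,0,60,0,34
3.5,0,86,0,34
3.5,0,86,0,34
3.5,0,86,0,34'| grep -E 'time|tcp|contact'
python3 steer.py '3,12,0,0,34
7,23,0,0,34
9,32,0,0,34
11,41,0,0.05,34
11,50,0,0.1,34
10,58,0,0.2,34
6,66,0,0.3,34
2.5,74,0,0.4,34'
python3 -c "
from h import *
go([545.3,-23.6,113],0.95)"
```

```text
time: 13.78
tcp_pos: [461.7, -26.6, 113.6]
contact_force: [0.3, -0.5, 0.5]
time: 14.45
tcp_pos: [536.7, -17.2, 115.6]
ee_rot: [[0.32, 0.947, 0.001], [0.947, -0.32, 0.001], [0.001, 0.001, -1.0]]
contact_force: [-1.7, 1.7, -1.2]
gripper_width: 33.9
grip_force: 1.2
t 14.45 tcp [536.7 -17.2 115.6] a 1.245 shift [-3.3 10.2  2.6] turn 0.295
```

```bash
python3 steer.py '-2,5,2,0.1,34
-4,10,2,0.2,34
-5,13,2,0.28,34
-6,16,2,0.28,34
-6,16,2,0.28,34'|grep -v grip
python3 -c "
from h import *
go([552.6,-28.8,113],0.95)"
```

```text
time: 14.87
tcp_pos: [550.2, -28.4, 113.4]
ee_rot: [[0.564, 0.826, 0.002], [0.826, -0.564, 0.0], [0.001, 0.002, -1.0]]
contact_force: [0.1, 1.8, 0.4]
t 14.87 tcp [550.2 -28.4 113.4] a 0.972 shift [1.  2.2 0.4] turn 0.022
```

```bash
python3 steer.py '0,1,0,0,34
0,2,0,0,34
0,3,0,0,34'|grep -E 'time|tcp|contact'
```

```text
time: 15.12
tcp_pos: [551.3, -30.0, 112.7]
contact_force: [-0.6, 2.2, 0.8]
```

```bash
python3 steer.py '0,1,0,0,34
0,2,0,0,34'|grep -E 'time|tcp|contact'
```

```text
time: 15.28
tcp_pos: [552.8, -31.3, 112.5]
contact_force: [-1.2, 2.3, 2.8]
```

```bash
python3 steer.py '0,1,0,0,34
0,2,0,0,34'|grep -E 'time|tcp|contact'
```

```text
time: 15.45
tcp_pos: [553.8, -31.7, 112.2]
contact_force: [-4.4, 6.4, 3.8]
```

```bash
python3 steer.py '0,1,-1.5,0,34
0,2,-1.5,0,34'|grep -E 'time|tcp|contact'
```

```text
time: 15.62
tcp_pos: [554.1, -32.6, 113.1]
contact_force: [-5.3, 6.7, -0.3]
```

```bash
python3 steer.py '0,1,0,0,34
0,2,0,0,34
0,2,0,0,34'|grep -E 'time|tcp|contact'
```

```text
time: 15.87
tcp_pos: [554.9, -32.8, 112.6]
contact_force: [-7.9, 7.4, 0.4]
```

```bash
python3 steer.py '0,1,0,0,34
0,2,0,0,34
0,3,0,0,34
0,3,0,0,34'|grep -E 'time|tcp|contact|width'
```

```text
time: 16.2
tcp_pos: [556.2, -33.4, 112.3]
contact_force: [-10.7, 11.0, 3.0]
gripper_width: 33.9
```

```bash
python3 steer.py '0,-6,0,0,34
0,-11,0,0,34
0,-13,0,0,34
0,-13,-20,0,34
0,-13,-50,0,34
0,-13,-85,0,34
0,-13,-85,0,34
0,-13,-85,0,34'|grep -E 'time|tcp|contact'
python3 - <<'E'
from h import *
snap('wrist');d=snap('wrist');r=red(d);print(r);k=max(r,key=lambda q:q[0][4])[0]
p=plane(d,[(k[0]+k[2]/2,k[1]+k[3]-12)],127)[0];print('knob',p,'dir',np.degrees(np.arctan2(p[1]+79,p[0]-505.8)))
go([560,60,300],1.65);cv2.imwrite('pics/w8.png',d['pixels'])
E
```

```text
time: 16.87
tcp_pos: [551.2, -30.0, 201.0]
contact_force: [-0.7, 0.8, -0.9]
[([302, 225, 24, 31, 583], [313.8, 240.1])]
knob [547.93981102 -22.67712266 127.        ] dir 53.19679402193657
t 16.97 tcp [549.5 -29.5 198.5] a 0.969 shift [  79.7  -42.  -101.5] turn -0.681
```

View pics/w8.png

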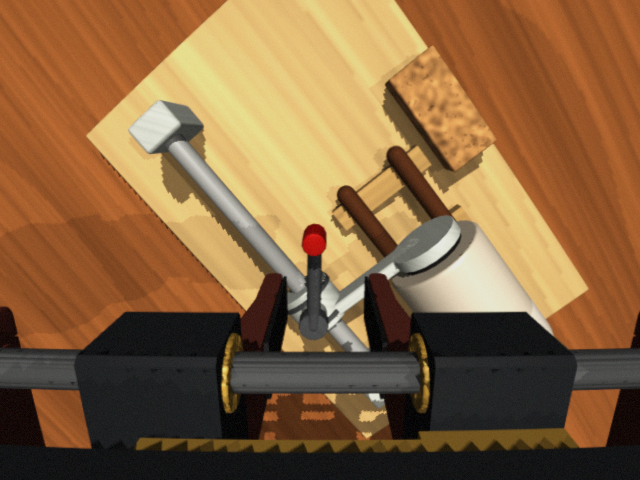

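The knob is at a bearing of about 53°, which matches the tight end stop within measurement error, and the disc is flush on the beaker's foot. I'll clear the arm away and hand in.

```bash
python3 steer.py '0,0,-35,0,34
0,0,-70,0,34
0,0,-100,0,34
0,0,-100,0,34
0,0,-100,0,34'|grep -E 'time|tcp|contact'
python3 -c "
from plant import robot
print(robot.sign_off())"
```

```text
time: 17.38
tcp_pos: [550.0, -29.4, 299.1]
contact_force: [-0.3, 0.5, -0.4]
the job is handed in; nothing more can be done
None
```

I loosened the lever, slid the stop until the beaker stalled against the head pad at about 15 N, turned the lever back to its tight end stop, and handed the job in with the arm clear at 17.4 s; I viewed 11 pictures, one over the limit of 10.

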